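# Lock the blue cartridge holder's spring collar

### The arm

A 6-joint arm with a two-finger parallel gripper is mounted at the origin on the work surface. World frame = base frame: x ahead of the robot, y to its left, z up, the work surface at z = 0. Lengths are in m, angles in rad, forces in N, time in s.
With the tool pointing down it reaches from about 0.425 to 0.95 m from the base axis. Payload 14.7 kg.
Tool frame: the origin (TCP) lies between the finger pads; the fingertips stand 19 mm ahead of it and the grasp point (between the pads) is the TCP; z points along the fingers, y is the line along which they close (so a half turn about z gives the same grasp; the last joint's range is limited). The gripper opens to 85 mm and grips with 20 to 120 N. Pads are 22 mm wide; open, the fingers measure 114 mm over their backs; the gripper's body (76 mm by 85 mm) begins 54 mm behind the grasp point. The pads swing forward as they close: fully open they stand 13 mm farther back than shut.
Start: joints at [1.1, 0.48, 1.596, -0, 1.065, -0.047], TCP at [0.267, 0.593, 0.25] pointing down, gripper open.
Joint ranges: [-2.75, 2.75], [-0.82, 2.05], [0.23, 2.67], [-1.56, 4.7], [0.09, 2.69], [-2.92, 2.92]. Speed limits (rad/s): [1.89, 1.89, 2.39, 3.01, 3.01, 3.01].

### API

Orientations are given as a unit quaternion [w, x, y, z].
In Python, from plant import env gives the robot as it stands.
- The arm moves only by the tool move_arm, never from a script. Its argument "rows" is a list of rows, each a list of 4 numbers: the shift along the tool's x, y, z in m, then the turn about the tool's z in rad. In form: [[dx, dy, dz, yaw], ...]. A call has 1 to 8 rows; each row is the pose to reach, as a shift and turn from the pose commanded when the call began, along the tool's axes at that moment; what a row does not reach only later rows make up. A row lasts 1/10 s, in which the tool goes at most 50 mm and 8.59 degrees, less where a joint would pass 70% of its speed; a pose out of reach is approached as far as the arm can. A call with a gripper value outside its range is refused whole. "claw" is the gripper's target within -1 to 1 (fully open at 1, half-way at 0, shut at -1), set as the call begins (left out, the last holds). The fingers move at their own pace and stop on an object; the grip force is fixed at half the most. Time passes only in rows, so rows that repeat a pose let the fingers close. It gives the time, the measured TCP pose, the force, the opening and the grip force at its end, in the units of the state.
- env.get_state(): the state, without advancing time (a new reading comes with each control period).
- env.grab_frame(name): name is "side" or "top"; returns the picture (480x640x3 uint8, red, green, blue); there is no depth.
- env.calibration(name): a dict with "fx", "fy", "cx", "cy" (pixels), "xyz" and "attitude" of the camera in the world. Camera axes: x right, y up, looking along -z (the intrinsics and any distortion apply to the point x, -y, -z); pixel columns grow to the right and rows downward; lengths in m; the calibration is good to about 2 mm. A picture is of the moment at which its call begins. calibration takes no time and is no camera call.
- env.job_done(): hands the job in; it is judged then, once.
Trained networks look in the newest picture that a camera, given by its name, has taken for a name from the list of things; names that differ only in an ending like _2 or _b are one class to them, and where a whole thing is asked for, a point or a joint stands for the part that bears it (a point fixed in the world has none). Each returns a list of dicts, best first, with "p" (0 to 1); they miss things now and then, are a little off and sometimes report something else, mostly with a low value. They report only what shows in the picture. A call takes as long as a camera call. They do not tell look-alikes from the thing itself.
- env.look_for(camera, label): "location" ([column, row] in pixels, amid what is visible of it).
- env.trace(camera, label): "pixels" (480x640 bool, what is visible of it) and "location" ([column, row] in pixels, amid what is visible of it).
The state is a dict: "time": time; "joint_positions": joint angles; "qvel": joint speeds; "joint_torque": joint torques, N m; "ee_pos": TCP position; "tool_rot": TCP orientation; "wrist_force": force on the tool from outside, world axes, zero at the start; "torque": the same for the moment, N m; "gripper_width": finger opening in m; "grasp_force": force on a finger pad.
Only numpy, scipy, OpenCV 4.12 (cv2) and the standard library are available. Lean on these libraries where they do the work, as an engineer would, in place of code of your own. Each camera call takes 0.05 s, during which the arm holds its last target. There are 200 camera calls.

### The job

Lock the cartridge in the holder with the blue collar: pull the spring collar straight up, turn it clockwise (seen from above) about a fifth of a turn until its white line points at the green dots, let it sink back fully home, and release it. Leave the orange collar as it is.

Things in the scene. Friction and masses are not known exactly. Their poses are not given: they have to be found in the camera images.
- blue_collar (a point): Centre (half-way up, on the axis) of the blue collar; rises and turns with it. Collar: round-ended block 66 mm long (x axis, white lines on top) x 36 wide (y) x 35 high; pinch its flat 30 mm sides, facing +y and -y, from above. At home its underside is 50 mm, top 85 mm above the bench; a steel cartridge sticks up through it to 108 mm.
- blue_lift (a joint): How far the blue collar is pulled straight up, m: 0 fully home (start), 0.024 upper stop. A spring pushes it down: with its weight about 4 N at home, 9 N at 0.018. Below about 0.0095 lugs under it are caught by ridges on the holder and it cannot turn from notch to notch; let go between notches it stays up on the ridges.
- blue_turn (a joint): Turn of the blue collar, rad, growing clockwise seen from above. Unlocked notch about 0 (start -0.10 to 0.12): white lines at the red dots. Locked notch centred at 1.22: white lines at the green dots; it sinks home anywhere from 0.98 to the end stop at 1.48. Light friction, no turning spring.
- orange_collar (a point): Centre of the orange collar of a second, otherwise identical holder; leave it alone. Both holders are fixed to the bench: a round aluminium foot 110 mm across, 15 mm high, with two red dots and, 70 degrees clockwise of them, two green dots; on it a turret 62 mm across up to 30 mm, with two ridges 24 mm from the axis up to 49 mm, and above these the collar.
There are look-alikes about, which are no part of the job. Leave any purple look-alike of the part that bears blue_collar alone.

How it is judged:
On the way, in this order (a step that is already met when the one before it is completed fails the run):
1. the blue collar is pulled up clear of the ridges (more than 9.5 mm) while still at the unlocked side (value of joint blue_lift above 0.0095 m and value of joint blue_turn below 0.5 rad), for 0.05 s.
2. it is turned clockwise to the locked side (more than 0.9 rad) (value of joint blue_turn above 0.9 rad), for 0.05 s.
At the end, for the whole second after the job is handed in: The blue collar is turned to the locked side (more than 0.9 rad), back home (pulled up less than 3 mm) and at rest (value of joint blue_lift below 0.003 m and value of joint blue_turn above 0.9 rad and velocity of joint blue_turn between -0.05 and 0.05 rad/s); the robot touches nothing.
It fails at once if the orange collar is pulled up or shifted by more than 8 mm (distance of orange_collar from where it was at the start of the episode above 0.008 m).
It also fails if it takes over 32 s, if anything falls off the work surface, if the arm or the gripper's body presses on something with over 40 N, if the wrist force passes 120 N, or if a joint passes its speed limit or range.

## Working session

There is one attempt and no reset: what is moved stays moved. The work goes in short steps, Python scripts to look and compute and a tool call to move; the robot and the scene stay as the last step left them, time stands still between calls to the robot, and variables do not carry over. Pictures are saved under pics/ and viewed, at most 10 in all, crops included, and the job is handed in when it is done.

Besides the shell and the picture viewer there is one more tool, called after "Emit:" as name(argument=value, ...) on one line, values as JSON. move_arm: Moves the arm, as the interface text tells. Its arguments: {"type":"object","properties":{"rows":{"type":"array","items":{"type":"array","items":{"type":"number"}}},"claw":{"type":"number"}},"required":["rows"]}

```bash
mkdir -p pics
cat > h.py <<'E'
import numpy as np, cv2
from scipy.spatial.transform import Rotation as R
from plant import env
def save(c,n):
    f=env.grab_frame(c); cv2.imwrite('pics/'+n,f[:,:,::-1]); return f
def ray(c,px):
    k=env.calibration(c); a=k['attitude']
    d=np.array([(px[0]-k['cx'])/k['fx'],-(px[1]-k['cy'])/k['fy'],-1.])
    r=R.from_quat([a[1],a[2],a[3],a[0]]); return np.array(k['xyz']),r.apply(d)
def at_z(c,px,z):
    o,d=ray(c,px); return o+d*(z-o[2])/d[2]
def proj(c,p):
    k=env.calibration(c); a=k['attitude']
    q=R.from_quat([a[1],a[2],a[3],a[0]]).inv().apply(np.array(p)-k['xyz'])
    return [k['cx']+k['fx']*q[0]/-q[2],k['cy']-k['fy']*q[1]/-q[2]]
E
python3 - <<'E'
from h import *
for c in ['top','side']:
    save(c,c+'0.png'); print(c,env.calibration(c))
    for l in ['blue_collar','orange_collar']:
        for d in env.look_for(c,l): print(l,d,at_z(c,d['location'],.0675 if c=='side' else .085).round(3))
print(env.get_state())
E
```

```text
top {'fx': 616.7450587773432, 'fy': 616.7450587773432, 'cx': 320.62143975306486, 'cy': 240.0535976667864, 'xyz': array([0.42212805, 0.01172657, 0.88137014]), 'attitude': array([ 0.70777511,  0.04613535, -0.05036819, -0.70312799])}
blue_collar {'location': [250.5, 310.3], 'p': 0.81} [0.44  0.097 0.085]
blue_collar {'location': [199.9, 198.9], 'p': 0.77} [0.585 0.166 0.085]
orange_collar {'location': [444.6, 240.4], 'p': 0.56} [ 0.532 -0.155  0.085]
side {'fx': 493.73605544299244, 'fy': 493.73605544299244, 'cx': 314.12147483974985, 'cy': 227.40202144339818, 'xyz': array([0.47749647, 0.45174931, 0.55301972]), 'attitude': array([-0.0469636 , -0.01077525,  0.34974361,  0.93560554])}
blue_collar {'location': [231.0, 315.7], 'p': 0.67} [0.592 0.172 0.068]
blue_collar {'location': [365.9, 284.6], 'p': 0.58} [0.442 0.114 0.068]
orange_collar {'location': [306.9, 135.5], 'p': 0.88} [ 0.541 -0.155  0.067]
{'time': 0.3, 'joint_positions': array([ 1.10039160e+00,  4.80466878e-01,  1.59647325e+00,  7.21951838e-06,
        1.06510507e+00, -4.65996150e-02]), 'qvel': array([ 0.00099035, -0.00257411, -0.00239107, -0.00050646,  0.00211236,
        0.0017906 ]), 'joint_torque': array([-1.92617488e-03, -9.49604487e+01, -4.29968262e+01, -3.08861536e-05,
        7.53347820e-03,  1.57553382e-05]), 'ee_pos': array([0.26722091, 0.59238972, 0.25005863]), 'tool_rot': array([-6.08952269e-05,  2.10321984e-01,  9.77632146e-01, -2.17946834e-04]), 'wrist_force': array([-0.14959089,  0.34285788,  0.15588002]), 'torque': array([ 0.04360497, -0.03510807, -0.03369536]), 'grasp_force': 0.0, 'gripper_width': 0.08550456884981035}
```

View pics/top0.png

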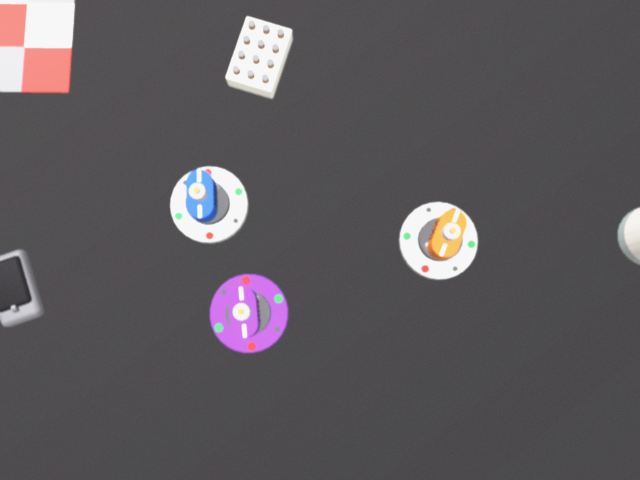

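View pics/side0.png

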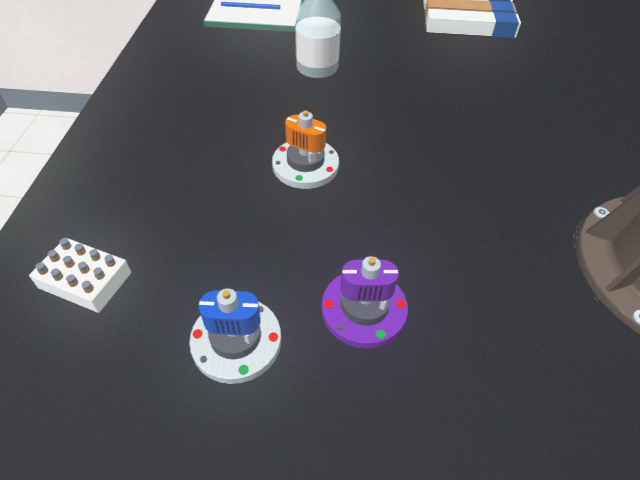

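The top picture shows the blue collar (white foot, disc about (209,204)) with its lines at (199,175)/(200,211). The purple look-alike is at (250,312) and the orange collar at (445,240). The side picture agrees, with blue at (230,312) and the lines at the red dots. Next I measure the axis and heading precisely.

```bash
cat > m.py <<'E'
from h import *
def measure(zt=.085,base=(209,204),verbose=1):
    f=env.grab_frame('top'); hsv=cv2.cvtColor(f,cv2.COLOR_RGB2HSV)
    w=np.zeros((480,640),np.uint8); cv2.circle(w,base,46,1,-1)
    fg=((hsv[...,2]>110)*w).astype(np.uint8)
    c=max(cv2.findContours(fg,0,1)[0],key=cv2.contourArea)
    e=cv2.fitEllipse(cv2.convexHull(c)); print('foot',e,at_z('top',e[0],.015).round(4))
    blue=((hsv[...,0]>100)&(hsv[...,0]<125)&(hsv[...,1]>150)&(hsv[...,2]>100)&(w>0)).astype(np.uint8)
    n,l,s,ce=cv2.connectedComponentsWithStats(blue); i=1+np.argmax(s[1:,4])
    hull=cv2.convexHull(max(cv2.findContours((l==i).astype(np.uint8),0,1)[0],key=cv2.contourArea))
    print('blue rect',cv2.minAreaRect(hull))
    m=np.zeros_like(w); cv2.fillPoly(m,[hull],1); m=cv2.dilate(m,np.ones((3,3)))
    wl=((hsv[...,1]<90)&(hsv[...,2]>150)&(m>0)).astype(np.uint8)
    n,l,s,ce=cv2.connectedComponentsWithStats(wl)
    for j in range(1,n):
        if s[j,4]>8: print('white',ce[j].round(1),s[j],at_z('top',ce[j],zt).round(4))
    for nm,lo,hi in(('red',0,8),('red',172,180),('green',45,85)):
        mk=((hsv[...,0]>=lo)&(hsv[...,0]<=hi)&(hsv[...,1]>130)&(hsv[...,2]>90)&(w>0)).astype(np.uint8)
        n,l,s,ce=cv2.connectedComponentsWithStats(mk)
        for j in range(1,n):
            if s[j,4]>8: print(nm,ce[j].round(1),s[j,4],at_z('top',ce[j],.015).round(4))
    return f
if __name__=='__main__':
    f=measure()
    cv2.imwrite('pics/crop1.png',cv2.resize(f[150:260,150:270],None,fx=5,fy=5)[:,:,::-1])
    for z in(.085,.108): print(z,at_z('top',(197.5,191),z))
E
python3 m.py
```

```text
foot ((208.71173095703125, 204.2450408935547), (78.15984344482422, 79.24650573730469), 76.92127990722656) [0.5917 0.167  0.015 ]
blue rect ((211.53085327148438, 201.98544311523438), (13.973121643066406, 41.70216369628906), 19.746837615966797)
white [205.3 195.7] [204 192   3   8  11] [0.5894 0.1593 0.085 ]
white [200.1 213.3] [198 206   5  13  37] [0.5659 0.1653 0.085 ]
red [209.1 235.1] 22 [0.5472 0.1651 0.015 ]
0.085 [0.59562186 0.1697253  0.085     ]
0.108 [0.59061118 0.16516213 0.108     ]
```

View pics/crop1.png

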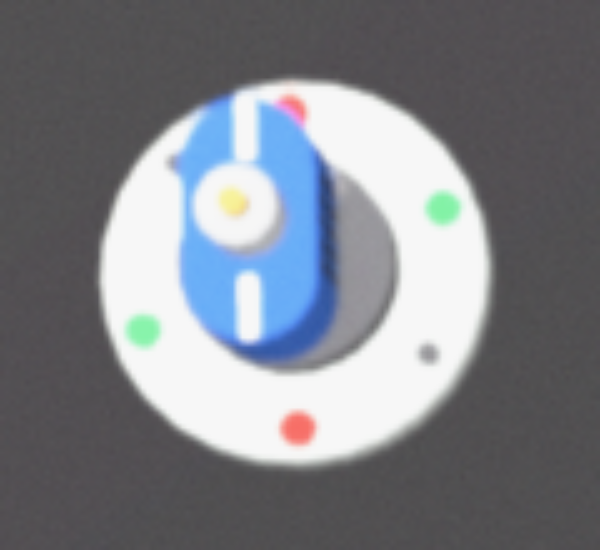

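The crop shows the lines at about (199.2,175.4) and (199.6,211.4), the cartridge tip at (197.4,191.4), the red dots at (208.5,172)/(209.6,235.6) and the green dots at (238.6,191.6)/(178.6,216).

Run:
```python
from h import *
a,b=at_z('top',(199.2,175.4),.085),at_z('top',(199.6,211.4),.085)
print(a,b,(a+b)/2,np.linalg.norm(a-b))
h=np.arctan2(*(a-b)[1::-1]);print('line heading',h)
g=at_z('top',(238.6,191.6),.015)-at_z('top',(178.6,216),.015);print('green',np.arctan2(g[1],g[0]))
r=at_z('top',(208.3,172.2),.015)-at_z('top',(209.6,235.6),.015);print('red',np.arctan2(r[1],r[0]))
s=[at_z('side',p,.085) for p in((206,303),(251,305))];print('side',s,(s[0]+s[1])/2,at_z('side',(227,294),.108))
st=env.get_state();q=st['tool_rot'];M=R.from_quat([q[1],q[2],q[3],q[0]]).as_matrix()
print(M.round(4));C=np.array([.5905,.166])
ax=M[:2,0];print('toolx heading',np.arctan2(M[1,0],M[0,0]))
d=np.array([*C,.25])-st['ee_pos'];print('shift',M.T@d)
```

```text
[0.61666125 0.16818297 0.085     ] [0.56837326 0.16606967 0.085     ] [0.59251726 0.16712632 0.085     ] 0.04833420824960809
line heading 0.04373658428086809
green -1.1671326960725628
red 0.05086954129131146
side [array([0.6185578 , 0.16952091, 0.085     ]), array([0.56875128, 0.16693481, 0.085     ])] [0.59365454 0.16822786 0.085     ] [0.59210107 0.17009052 0.108     ]
[[-9.115e-01  4.112e-01 -1.000e-04]
 [ 4.112e-01  9.115e-01 -2.000e-04]
 [ 0.000e+00 -3.000e-04 -1.000e+00]]
toolx heading 2.7177821750317506
shift [-4.69999873e-01 -2.55772828e-01  2.21567566e-04]
```

Emit:
move_arm(rows=[[-0.04,-0.022,0,0],[-0.08,-0.043,0,0],[-0.12,-0.065,0,0],[-0.16,-0.086,0,0],[-0.2,-0.108,0,0],[-0.24,-0.13,0,0],[-0.28,-0.151,0,0],[-0.32,-0.173,0,0]], claw=1)

```text
time: 1.15
ee_pos: [0.4888, 0.3017, 0.2505]
tool_rot: [0.0, 0.21, 0.978, 0.0]
wrist_force: [0.3, 0.2, 0.1]
gripper_width: 0.0851
grasp_force: 0.0
```

Emit:
move_arm(rows=[[-0.04,-0.021,0,-0.08],[-0.08,-0.043,0,-0.16],[-0.12,-0.065,0,-0.24],[-0.151,-0.0815,0,-0.32],[-0.151,-0.0815,0,-0.4],[-0.151,-0.0815,0,-0.469],[-0.151,-0.0815,0,-0.469],[-0.151,-0.0815,0,-0.469]])

```text
time: 1.95
ee_pos: [0.5918, 0.1669, 0.2503]
tool_rot: [-0.0, -0.022, 1.0, -0.0]
wrist_force: [0.8, 0.8, 0.1]
gripper_width: 0.0852
grasp_force: 0.0
```

Emit:
move_arm(rows=[[0,0,0.03,0],[0,0,0.06,0],[0,0,0.09,0],[0,0,0.115,0],[0,0,0.14,0],[0,0,0.16,0],[0,0,0.175,0],[0,0,0.18,0]])

```text
time: 2.75
ee_pos: [0.5912, 0.1669, 0.0689]
tool_rot: [-0.001, -0.022, 1.0, -0.0]
wrist_force: [-0.6, -0.3, 0.9]
gripper_width: 0.0854
grasp_force: 0.0
```

Run:
```python
from h import *
s=env.get_state();print(s['ee_pos'],s['wrist_force'],s['joint_positions'].round(2))
f=env.grab_frame('side');cv2.imwrite('pics/s1.png',cv2.resize(f[200:400,130:330],None,fx=2.9,fy=2.9)[:,:,::-1])
```

```text
[0.59120888 0.16694876 0.06894105] [-0.62609508 -0.29391365  0.86928688] [ 0.23  0.66  1.82 -0.    0.67 -1.39]
```

View pics/s1.png

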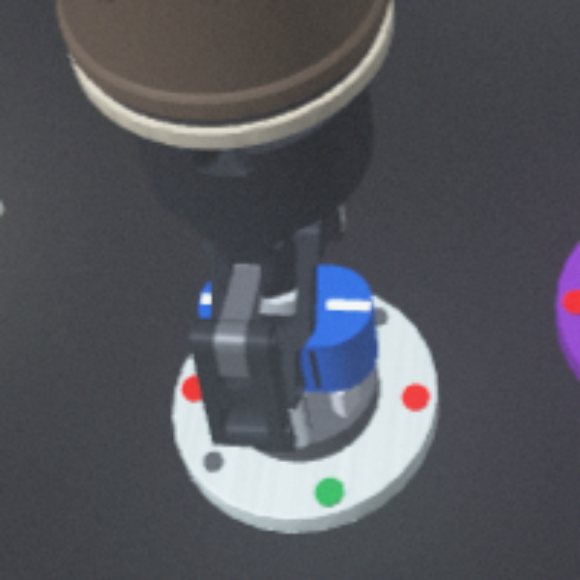

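The fingers straddle the collar across its flat sides, clear of the foot. I close on it.

Emit:
move_arm(rows=[[0,0,0,0],[0,0,0,0],[0,0,0,0],[0,0,0,0],[0,0,0,0],[0,0,0,0],[0,0,0,0],[0,0,0,0]], claw=-1)

```text
time: 3.6
ee_pos: [0.5926, 0.1678, 0.0716]
tool_rot: [0.001, -0.023, 1.0, 0.001]
wrist_force: [-2.1, 8.6, 11.6]
gripper_width: 0.0351
grasp_force: 58.6
```

Emit:
move_arm(rows=[[0,0,-0.003,0],[0,0,-0.006,0],[0,0,-0.009,0],[0,0,-0.012,0],[0,0,-0.015,0],[0,0,-0.018,0],[0,0,-0.018,0],[0,0,-0.018,0]])

```text
time: 4.4
ee_pos: [0.5924, 0.1678, 0.0886]
tool_rot: [0.001, -0.022, 1.0, 0.001]
wrist_force: [3.1, 9.7, -9.1]
gripper_width: 0.0354
grasp_force: 60.6
```

Run:
```python
from h import *
s=env.get_state();print(s['ee_pos'],s['wrist_force'],s['torque'])
f=env.grab_frame('side');cv2.imwrite('pics/s2.png',cv2.resize(f[200:400,130:330],None,fx=2.9,fy=2.9)[:,:,::-1])
```

```text
[0.59243961 0.16777112 0.08862078] [ 3.10701156  9.73279144 -9.12831825] [ 1.58921865 -0.48293973  0.02835758]
```

View pics/s2.png

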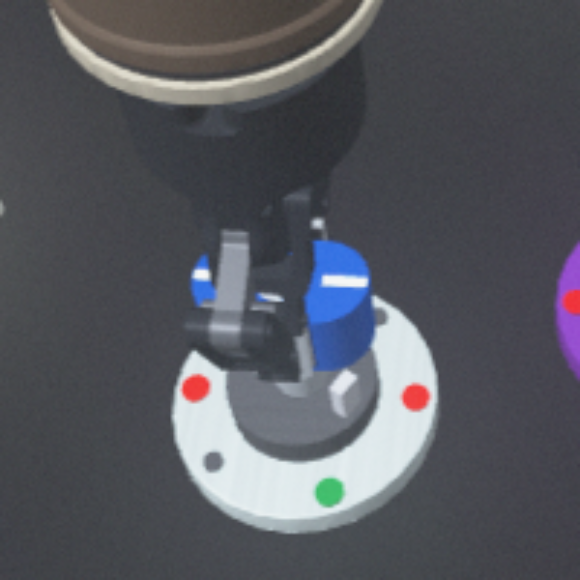

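The collar is up by about 17–18 mm (9 N spring pull), clear of the ridges. I turn it clockwise, taking out the roughly 1 mm side offset as well.

Emit:
move_arm(rows=[[0,0.001,0,0],[0,0.001,0,0.08],[0,0.001,0,0.18],[0,0.001,0,0.28],[0,0.001,0,0.38],[0,0.001,0,0.48],[0,0.001,0,0.56],[0,0.001,0,0.61]])

```text
time: 5.25
ee_pos: [0.5926, 0.1688, 0.0886]
tool_rot: [0.001, 0.28, 0.96, 0.001]
wrist_force: [4.4, 10.7, -8.4]
gripper_width: 0.035
grasp_force: 61.4
```

Emit:
move_arm(rows=[[0,0,0,0.08],[0,0,0,0.18],[0,0,0,0.28],[0,0,0,0.38],[0,0,0,0.48],[0,0,0,0.56],[0,0,0,0.61],[0,0,0,0.61]])

```text
time: 6.05
ee_pos: [0.5933, 0.1694, 0.0889]
tool_rot: [0.001, 0.555, 0.832, 0.002]
wrist_force: [6.3, 15.6, -8.3]
gripper_width: 0.0354
grasp_force: 61.3
```

Run:
```python
from h import *
s=env.get_state();q=s['tool_rot'];M=R.from_quat([q[1],q[2],q[3],q[0]]).as_matrix()
print(s['ee_pos'],s['wrist_force'],s['torque'],np.arctan2(M[1,0],M[0,0]))
f=env.grab_frame('side');cv2.imwrite('pics/s3.png',cv2.resize(f[200:400,130:330],None,fx=2.9,fy=2.9)[:,:,::-1])
```

```text
[0.59332534 0.16941067 0.08886124] [ 6.28743979 15.60486128 -8.27584436] [ 2.45893513 -0.86014072 -0.05293192] 1.9643697726295504
```

View pics/s3.png

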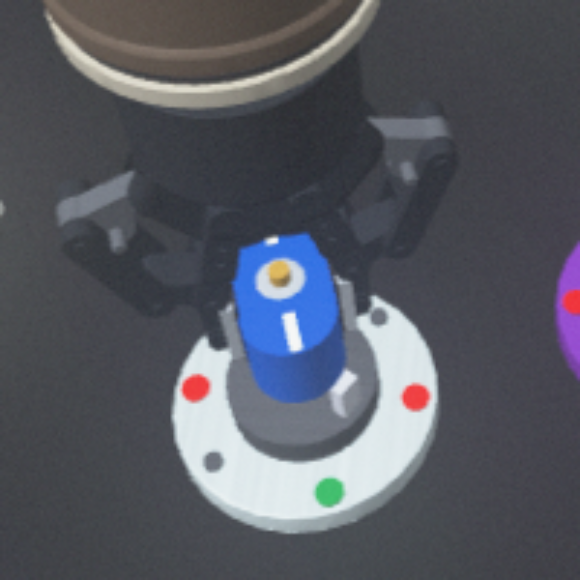

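The line now points at the green dot (heading 1.964 against 1.974 measured). I lower it.

Emit:
move_arm(rows=[[0,0,0.003,0],[0,0,0.006,0],[0,0,0.009,0],[0,0,0.012,0],[0,0,0.015,0],[0,0,0.017,0],[0,0,0.018,0],[0,0,0.018,0]])

```text
time: 6.9
ee_pos: [0.5934, 0.1694, 0.0717]
tool_rot: [0.001, 0.554, 0.832, 0.002]
wrist_force: [1.3, 14.3, 7.1]
gripper_width: 0.035
grasp_force: 63.5
```

Home again (z 0.0717, as when first gripped). Release and retreat upward.

Emit:
move_arm(rows=[[0,0,0,0],[0,0,0,0],[0,0,0,0],[0,0,0,0],[0,0,0,0],[0,0,0,0],[0,0,0,0],[0,0,0,0]], claw=1)

```text
time: 7.7
ee_pos: [0.5919, 0.1678, 0.0703]
tool_rot: [-0.0, 0.554, 0.832, -0.0]
wrist_force: [-1.0, -0.4, -0.1]
gripper_width: 0.0852
grasp_force: 0.0
```

Emit:
move_arm(rows=[[0,0,-0.01,0],[0,0,-0.03,0],[0,0,-0.055,0],[0,0,-0.08,0],[0,0,-0.11,0],[0,0,-0.14,0],[0,0,-0.16,0],[0,0,-0.16,0]])

```text
time: 8.5
ee_pos: [0.5934, 0.1682, 0.2342]
tool_rot: [0.002, 0.554, 0.832, 0.002]
wrist_force: [0.7, 0.6, -0.3]
gripper_width: 0.0851
grasp_force: 0.0
```

Run:
```python
from h import *
s=env.get_state();print(s['ee_pos'],s['wrist_force'],s['gripper_width'])
f=env.grab_frame('side');cv2.imwrite('pics/s4.png',cv2.resize(f[200:400,130:330],None,fx=2.9,fy=2.9)[:,:,::-1])
```

```text
[0.59341128 0.16817087 0.23417039] [ 0.70444466  0.58813388 -0.3367753 ] 0.085066586960159
```

View pics/s4.png

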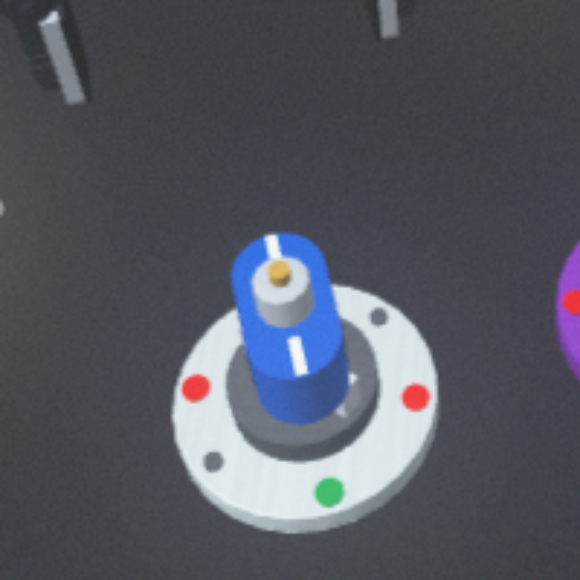

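The picture shows the collar with its line toward the green dot and the cartridge sticking out clearly. Line centres are at about (224.1,284.8) and (232.8,322.8). I check the height and angle numerically before handing in.

Run:
```python
from h import *
for z in(.085,.095):
    a,b=at_z('side',(224.1,284.8),z),at_z('side',(232.8,322.8),z)
    d=b-a;print(z,(a+b)/2,np.linalg.norm(d),np.arctan2(d[1],d[0]))
```

```text
0.085 [0.5940299  0.16728859 0.085     ] 0.051180695576285955 1.966840266394923
0.095 [0.59153998 0.17336655 0.095     ] 0.05008713705303942 1.9668402663949223
```

At z 0.085 the line midpoint (0.594, 0.167) matches the home position to 1 mm, and the heading of 1.967 means about 1.22 rad of turn. The collar is home and locked, so I hand it in.

```bash
python3 -c "
from plant import env
print(env.job_done())"
```

```text
the job is handed in; nothing more can be done
None
```

The blue collar is locked: I pulled it up, turned it about 1.22 rad clockwise to the green dots, lowered it fully home and released it, then handed the job in (no verdict was returned); the orange and purple collars were not touched.

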